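Press the connector cap home with the pedal press

TASK

Slide the press's carriage all the way in against its stop under the ram, press the spring pedal down to its stop and keep it there for about a second so that the black cap is pushed home on the glass tube. Ease the pedal back up with your hand - it must not snap up - and then draw the carriage all the way back out and let go. Leave the other things on the bench where they are.

Things in the scene. Friction and masses are not known exactly. Their poses are not given: they have to be found in the camera images.
- press: Fixed blue bench pedal press; sizes in mm. Origin on the table straight below the ram's axis, z up. Its +y points from the ram to the side where the carriage comes out and its handle is; its -y points to the pedal. Base plate 220 (x) by 460 (y), 15 high, y -200 to +260. Portal over the origin: two pillars 18 dia. at x +-80, crosshead 200 (x) by 46 (y), underside z 152, top z 200.
- ram_tip (a point): Centre of the ram's flat steel face, 32 mm dia., under the crosshead; z 130 mm with the pedal up. Pressing the pedal drives the ram down 32 mm; it goes up again with the pedal.
- carriage (a joint): Carriage position, m: 0 = fully out (against the outer stop), 0.100 = fully in against the stop, with the tube straight under the ram. It moves along the press's -y axis as the value grows; drags with about 2 N and stays where it is left. It carries an upright glass tube (30 dia.) in a white block, with the black cap on top, 130 from the handle towards the pedal side.
- handle (a point): Centre of the carriage's handle, an upright dark steel post 20 dia., from z 34 to z 94 over the table (this point at z 74, 20 below its top). It moves with the carriage, on the press's x = 0, at y = 230 mm minus the carriage value. The carriage plate under it is at z 34.
- pedal (a joint): Pedal angle, rad: 0 = up (rest), 0.38 = pressed down to its stop. A spring pushes it up: about 4 N at the pad at rest, 8 N near the stop, and some 4 N more over the last third of the stroke, while the cap is being pushed on. Let go when down, it snaps up; ease it up at about 0.1 m/s or less.
- pedal_pad (a point): Centre of the upper surface of the pedal's ribbed black rubber pad, 66 (lengthwise) by 58 (across). At rest it is at z 93 over the table and 106 from the hinge axis towards the press's -x, sloping 0.40 rad (lower towards the hinge); pressed to the stop it is at z 49, 120 from the hinge axis, nearly level. Press it downwards there with the shut fingers.
- pedal_hinge (a point): Middle of the pedal's hinge axis (parallel to the press's y), at press x 65, y -150, z 35. Fixed.
- cap (a joint): How far the cap has been pushed down onto the tube, m: 0 = 10 mm proud of the steel collar, 0.010 = home on the collar. Stiff (6 N): it stays where it is pushed.
- cap_top (a point): Centre of the top of the black cap (38 dia., 28 high, two brass sockets), on the carriage; z 108 over the table at cap value 0, z 98 when home.
- spare_cap: Loose black cap like the other one, 38 dia., 28 high, standing on the press's base plate between the pedal and the portal. Leave alone. Origin under its centre.
- brass_weight: Loose brass weight, 32 dia., 40 high, standing on the base plate in front of the carriage. Leave alone. Origin under its centre.
- coil: Loose copper ring coil, 150 outside, 24 high, lying on the table to the right. Leave alone.
- jar: Loose glass jar, 60 dia., 75 high, on the table to the left. Leave alone.
- dish: Loose white ceramic dish, 100 dia., 22 high, on the table to the right. Leave alone.
- screwdriver: Loose screwdriver lying on the table to the left. Leave alone.

How it is judged:
By the outcome, as a careful person would: the job done as asked, in the order asked, and still so for the second after the job is handed in, with the robot touching nothing.
It also fails if it takes over 69 s, if anything falls off the work surface, if the arm or the gripper's body presses on something with over 40 N, if the wrist force passes 120 N, or if a joint passes its speed limit or range.

ROBOT

A 7-joint arm with a two-finger parallel gripper is mounted at the origin on the work surface. World frame = base frame: x ahead of the robot, y to its left, z up, the work surface at z = 0. Lengths are in mm, angles in rad, forces in N, time in s.
With the tool pointing down it reaches from about 400 to 875 mm from the base axis. Payload 4.4 kg.
Tool frame: the origin (TCP) lies at the very end of the fingers, on their centre line; the grasp point (between the pads) lies 19 mm behind it (ctrl.grasp_offset is the distance from the TCP to the grasp point, in mm); z points along the fingers, y is the line along which they close (so a half turn about z gives the same grasp; the last joint's range is limited). The gripper opens to 85 mm and grips with 20 to 120 N. Pads are 22 mm wide; open, the fingers measure 114 mm over their backs; the gripper's body (76 mm by 85 mm) begins 54 mm behind the grasp point. The pads swing forward as they close: fully open they stand 13 mm farther back than shut.
Start: joints at [1.153, 0.628, 0.038, 1.517, -0.027, 0.996, -0.02], TCP at [224.01, -610.194, 231.313] pointing down, gripper open.
Joint ranges: [-3.06, 3.06], [-0.37, 2.12], [-1.25, 1.32], [0.18, 2.47], [-1.1, 4.24], [0.23, 1.98], [-2.94, 2.94]. Speed limits (rad/s): [2.57, 2.57, 3.14, 3.14, 3.14, 3.14, 3.14].

INTERFACE

Orientations are given as [roll, pitch, yaw] about the fixed x, y, z axes, in that order (R = Rz(yaw) Ry(pitch) Rx(roll)).
In Python, from cell import status, cams, ctrl gives the robot as it stands.
- The arm moves only by the tool move_arm, never from a script. Its argument "plan" is a list of rows, each a list of 3 entries, a list of its own where there are three numbers: the shift along the world's x, y, z in mm, then the turn, a rotation vector about the world's x, y, z in degrees, then the opening, from 0 (shut) to 1 (fully open). In form: [[[x, y, z], [wx, wy, wz], gripper], ...]. A call has 1 to 10 rows; each row shifts and turns the commanded pose from where the row before left it; what a row does not reach is not made up. A row lasts 1/8 s, in which the tool goes at most 62.5 mm and 10.7 degrees, less where a joint would pass 70% of its speed; a pose out of reach is approached as far as the arm can. A call with a gripper value outside its range is refused whole. The fingers move at their own pace and stop on an object; the grip force is fixed at half the most. Time passes only in rows, so rows that do not move let the fingers close. It gives the time, the measured TCP pose, the force, the opening and the grip force at its end, in the units of the state.
- status.read_state(): the state, without advancing time (a new reading comes with each control period).
- cams.get_image(name): name is "scene" or "top" or "wrist"; returns the picture (384x512x3 uint8, blue, green, red); there is no depth.
- cams.camera_params(name): a dict with "K" (3x3 intrinsics, pixels), "pose" (4x4, takes a point from camera to world coordinates); the wrist camera has in their place "tool_from_camera" (4x4, takes a point from camera to tool coordinates, whose origin is the TCP and whose axes are the flange's). Camera axes: x right, y down, z forward; pixel columns grow to the right and rows downward; lengths in mm; the calibration is good to about 2 mm. A picture is of the moment at which its call begins: read the wrist's pose just before it. camera_params takes no time and is no camera call.
- ctrl.finish_job(): hands the job in; it is judged then, once.
The state is a dict: "clock": time; "qpos": joint angles; "qd": joint speeds; "tau": joint torques, N m; "eef_pos": TCP position; "tool_rot": TCP orientation; "force": force on the tool from outside, world axes, zero at the start; "torque": the same for the moment, N m; "width": finger opening in mm; "gripper_force": force on a finger pad.
Only numpy, scipy, OpenCV 4.12 (cv2) and the standard library are available. Lean on these libraries where they do the work, as an engineer would, in place of code of your own. Each camera call takes 0.05 s, during which the arm holds its last target. There are 200 camera calls.

## Working session

There is one attempt and no reset: what is moved stays moved. The work goes in short steps, Python scripts to look and compute and a tool call to move; the robot and the scene stay as the last step left them, time stands still between calls to the robot, and variables do not carry over. Pictures are saved under pics/ and viewed, at most 10 in all, crops included, and the job is handed in when it is done.

Besides the shell and the picture viewer there is one more tool, called by a JSON object that holds its "method" and its "body", one argument or row to a line. move_arm: Moves the arm, as the interface text tells. Its arguments: {"type":"object","properties":{"plan":{"type":"array","items":{"type":"array"}}},"required":["plan"]}

```bash
mkdir -p pics
python3 - <<'E'
from cell import status,cams,ctrl
import cv2,numpy as np
for n in ("scene","top"):
    im=cams.get_image(n); cv2.imwrite(f"pics/{n}0.png",im)
    p=cams.camera_params(n); print(n,np.round(p["K"],1).tolist(),np.round(p["pose"],4).tolist())
s=status.read_state(); print(s)
E
```

```text
scene [[387.8, 0.0, 253.9], [0.0, 387.8, 186.9], [0.0, 0.0, 1.0]] [[-0.0761, 0.5236, -0.8485, 1673.0509], [0.9969, 0.0588, -0.0531, 75.0732], [0.022, -0.8499, -0.5265, 813.29], [0.0, 0.0, 0.0, 1.0]]
top [[403.7, 0.0, 257.0], [0.0, 403.7, 187.5], [0.0, 0.0, 1.0]] [[-0.0257, -0.9942, 0.1043, 404.4947], [-0.9997, 0.0258, -0.0012, -7.6042], [-0.0015, -0.1043, -0.9945, 1521.6732], [0.0, 0.0, 0.0, 1.0]]
{'clock': 0.1, 'qpos': array([ 1.15321851,  0.62925232,  0.03844757,  1.51826119, -0.02701286,
        0.99627615, -0.01999357]), 'qd': array([-0.00093829,  0.00027734, -0.00029063, -0.00218735, -0.00061829,
        0.00173489, -0.0002551 ]), 'tau': array([ 3.71482849e-03, -5.64539552e+01,  1.23096831e+00, -1.93973690e+01,
        1.13748774e-02,  5.50371260e-03, -2.66792011e-05]), 'eef_pos': array([ 223.8108864 , -609.66905749,  230.48410463]), 'tool_rot': array([-3.13991351e+00,  7.33551831e-06,  3.51775140e-01]), 'force': array([0.00165064, 0.08217527, 0.45884351]), 'torque': array([ 0.05233375, -0.01249189,  0.02027095]), 'gripper_force': 0.0, 'width': 85.29154508509701}
```

View pics/scene0.png

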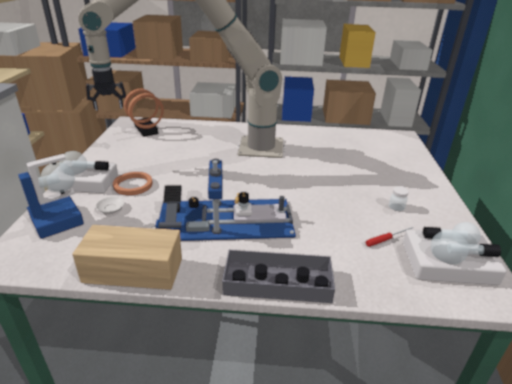

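View pics/top0.png

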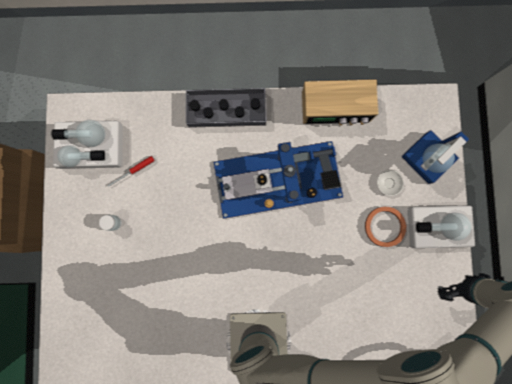

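The scene shows the press with its handle at world +y (top image left, about (222,185)) and the pedal pad near (331,180). Next I'll enlarge the press.

```bash
cat > h.py <<'E'
import numpy as np,cv2
from cell import status,cams,ctrl
def ray(n,uv,z):
    p=cams.camera_params(n);K=p["K"];T=p["pose"]
    if T is None: return
    d=T[:3,:3]@np.linalg.solve(K,[uv[0],uv[1],1]);return T[:3,3]+d*(z-T[2,3])/d[2]
def proj(n,X,T=None):
    p=cams.camera_params(n);T=p["pose"] if T is None else T
    c=T[:3,:3].T@(np.asarray(X,float)-T[:3,3]);u=p["K"]@c;return u[:2]/u[2]
E
python3 - <<'E'
from h import *
im=cv2.imread("pics/top0.png")
hsv=cv2.cvtColor(im,cv2.COLOR_BGR2HSV)
m=cv2.inRange(hsv,(100,120,40),(125,255,255)); m[:, :200]=0; m[:,355:]=0; m[:135]=0; m[230:]=0
c=max(cv2.findContours(m,0,1)[0],key=cv2.contourArea)
ap=cv2.approxPolyDP(cv2.convexHull(c),2,True)[:,0]
for q in ap: print(q,np.round(ray("top",q,15)[:2],1))
cr=cv2.resize(im[130:230,205:355],None,fx=5,fy=5,interpolation=cv2.INTER_CUBIC)
cv2.imwrite("pics/crop.png",cr)
E
```

```text
[333 147] [ 709.4 -301.5]
[341 192] [ 537.5 -323.7]
[338 197] [ 519.  -311.6]
[231 216] [458.4  90. ]
[223 213] [470.3 119.6]
[215 168] [640.6 146.9]
[218 161] [667.  135.2]
[279 144] [726.3 -97.3]
[327 143] [ 725.4 -279.5]
```

View pics/crop.png

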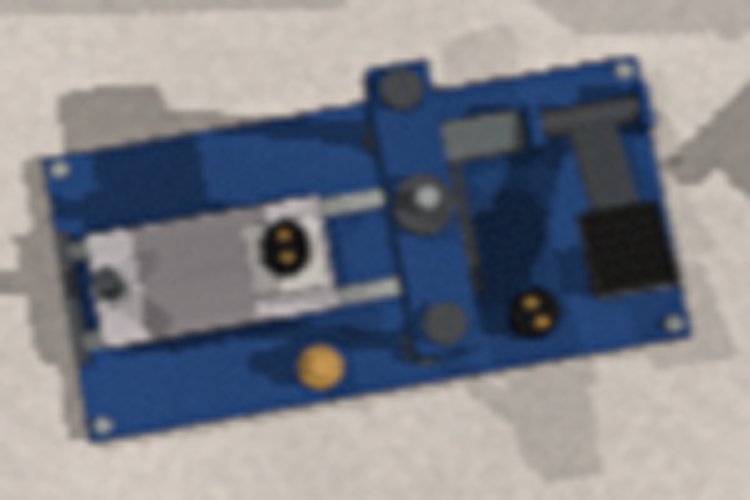

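The crop shows base corners at (42,158), (636,58), (690,333) and (92,440), the handle at (110,285), the cap at (285,247), the pad at (630,250), the spare cap at (535,313) and the weight at (321,367).

```bash
cat >> h.py <<'E'
def c2p(c): return (np.array(c)+.5)/5-.5+[205,130]
E
python3 - <<'E'
from h import *
C=[(42,158),(636,58),(690,333),(92,440)]
W=np.array([ray("top",c2p(c),15)[:2] for c in C]); P=np.array([(110,260),(110,-200),(-110,-200),(-110,260)],float)
print(W.round(1))
w=W-W.mean(0);p=P-P.mean(0);H=p.T@w;th=np.arctan2(H[0,1]-H[1,0],H[0,0]+H[1,1])
R=np.array([[np.cos(th),-np.sin(th)],[np.sin(th),np.cos(th)]]);t=W.mean(0)-R@P.mean(0)
print("yaw",th,"t",t,"res",(W-(P@R.T+t)).round(1).tolist())
f=lambda x,y:(R@[x,y]+t).round(1)
inv=lambda q:(R.T@(q[:2]-t)).round(1)
print("handle",f(0,230),"seen z94",ray("top",c2p((110,285)),94).round(1),inv(ray("top",c2p((110,285)),94)))
print("cap",f(0,100),inv(ray("top",c2p((285,247)),108)))
print("pad",f(65-106,-150),f(65-120,-150),inv(ray("top",c2p((630,250)),93)))
print("spare",inv(ray("top",c2p((535,313)),43)),"weight",inv(ray("top",c2p((321,367)),55)),"ram",inv(ray("top",c2p((421,205)),200)))
E
```

```text
[[ 666.8  154.1]
 [ 731.9 -298. ]
 [ 521.5 -328.9]
 [ 453.2  119.9]]
yaw 0.1480855538242789 t [ 597.77661585 -117.89233915] res [[-1.4, -1.4], [-4.2, 1.5], [3.1, 3.0], [2.6, -3.1]]
handle [563.8 109.6] seen z94 [560.3  98.6  94. ] [ -5.1 219.6]
cap [583. -19.] [-1.6 92.7]
pad [ 579.4 -272.3] [ 565.5 -274.4] [ -44.4 -149.6]
spare [-73.6 -81.9] weight [-86.3  80.6] ram [-0.9  2.2]
```

{"method": "move_arm", "body": {
  "plan": [
    [[10,20,20],[0,0,-1],1],
    [[20,40,20],[0,0,-1],1],
    [[20,44,20],[0,0,-1],1],
    [[20,44,10],[0,0,-1],1],
    [[20,44,0],[0,0,-1],1],
    [[20,44,0],[0,0,-1],1],
    [[20,44,0],[0,0,-1],1],
    [[20,44,0],[0,0,-1],1],
    [[20,44,0],[0,0,-1],1],
    [[20,44,0],[0,0,-1],1]
  ]
}}

```text
clock: 1.35
eef_pos: [414.3, -196.7, 301.2]
tool_rot: [-3.142, 0.0, 0.177]
force: [0.5, -0.6, -0.5]
width: 85.7
gripper_force: 0.0
```

{"method": "move_arm", "body": {
  "plan": [
    [[24,44,0],[0,0,-1],1],
    [[24,44,0],[0,0,-0.7],1],
    [[24,44,0],[0,0,0],1],
    [[24,44,0],[0,0,0],1],
    [[24,44,0],[0,0,0],1],
    [[15,44,-20],[0,0,0],1],
    [[10,40,-40],[0,0,0],1],
    [[4,20,-30],[0,0,0],1],
    [[0,0,0],[0,0,0],1],
    [[0,0,0],[0,0,0],1]
  ]
}}

```text
clock: 2.6
eef_pos: [563.5, 124.4, 212.2]
tool_rot: [3.141, -0.001, 0.146]
force: [1.1, -0.5, -0.0]
width: 85.3
gripper_force: 0.0
```

```bash
cat >> h.py <<'E'
from scipy.spatial.transform import Rotation as Ro
def wristT(s):
    T=np.eye(4);T[:3,:3]=Ro.from_euler("xyz",s["tool_rot"]).as_matrix();T[:3,3]=s["eef_pos"]
    return T@cams.camera_params("wrist")["tool_from_camera"]
def rayw(T,uv,z):
    K=cams.camera_params("wrist")["K"];d=T[:3,:3]@np.linalg.solve(K,[uv[0],uv[1],1]);return T[:3,3]+d*(z-T[2,3])/d[2]
E
python3 - <<'E'
from h import *
s=status.read_state();T=wristT(s);im=cams.get_image("wrist");cv2.imwrite("pics/w1.png",im);np.save("w1.npy",T)
print(s["clock"],s["eef_pos"].round(1),s["tool_rot"].round(3),s["width"]);print(proj("wrist",[562,104,94],T),proj("wrist",[562,104,34],T))
E
```

```text
2.6 [563.5 124.4 212.2] [ 3.141e+00 -1.000e-03  1.460e-01] 85.33457774047719
[273.78512511 197.69297303] [269.45348118 179.24338355]
```

View pics/w1.png

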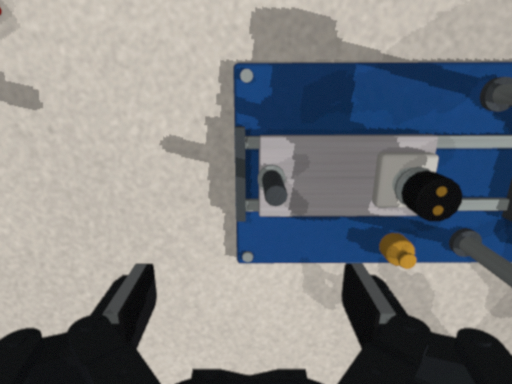

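The wrist view shows the handle top at about (276,191), the cap top at (437,197) and the base's left corners at (236,63) and (236,263).

Run:
```python
from h import *
T=np.load("w1.npy")
a=[rayw(T,q,z).round(1) for q,z in(((276,191),94),((437,197),108),((236,63),15),((236,263),15),((397,242),40))]
print(*a); d=a[2]-a[3]; th=np.arctan2(d[1],d[0]);print(th)
m=(a[2]+a[3])/2; R=np.array([[np.cos(th),-np.sin(th)],[np.sin(th),np.cos(th)]]);print("origin",m[:2]-R@[0,260],np.hypot(*d[:2]))
```

```text
[568.1 103.2  94. ] [585.9 -22.8 108. ] [666.6 153.1  15. ] [451.1 124.1  15. ] [515.1 -41.2  40. ]
0.13376715242422002
origin [ 593.52583047 -119.07729194] 217.44252114064534
```

{"method": "move_arm", "body": {
  "plan": [
    [[3,-11,0],[0,0,0],1],
    [[0,-10,-10],[0,0,0],1],
    [[0,0,-30],[0,0,0],1],
    [[0,0,-40],[0,0,0],1],
    [[0,0,-40],[0,0,0],1],
    [[0,0,-25],[0,0,0],1],
    [[0,0,-12],[0,0,0],1],
    [[0,0,0],[0,0,0],1],
    [[0,0,0],[0,0,0],0.1],
    [[0,0,0],[0,0,0],0.1]
  ]
}}

```text
clock: 3.9
eef_pos: [566.8, 104.9, 55.4]
tool_rot: [-3.141, -0.002, 0.148]
force: [-0.4, -0.1, 0.1]
width: 51.5
gripper_force: 0.0
```

{"method": "move_arm", "body": {
  "plan": [
    [[0,0,0],[0,0,0],0.1],
    [[0,0,0],[0,0,0],0.1],
    [[0,0,0],[0,0,0],0.1],
    [[0,0,0],[0,0,0],0.1]
  ]
}}

```text
clock: 4.4
eef_pos: [566.4, 104.5, 55.0]
tool_rot: [3.141, -0.001, 0.147]
force: [0.1, -1.3, 5.7]
width: 18.7
gripper_force: 58.3
```

{"method": "move_arm", "body": {
  "plan": [
    [[0.9,-6,0],[0,0,0],0.1],
    [[1.7,-12,0],[0,0,0],0.1],
    [[1.7,-12,0],[0,0,0],0.1],
    [[1.7,-12,0],[0,0,0],0.1],
    [[1.7,-12,0],[0,0,0],0.1],
    [[1.7,-12,0],[0,0,0],0.1],
    [[1.2,-8,0],[0,0,0],0.1],
    [[0.9,-6,0],[0,0,0],0.1],
    [[0.6,-4,0],[0,0,0],0.1],
    [[0,0,0],[0,0,0],0.1]
  ]
}}

```text
clock: 5.65
eef_pos: [579.1, 20.5, 55.0]
tool_rot: [3.141, -0.002, 0.147]
force: [0.6, -0.1, 5.1]
width: 18.4
gripper_force: 58.4
```

{"method": "move_arm", "body": {
  "plan": [
    [[0.6,-4,0],[0,0,0],0.1],
    [[0.6,-4,0],[0,0,0],0.1],
    [[0.4,-3,0],[0,0,0],0.1],
    [[0,0,0],[0,0,0],0.1]
  ]
}}

```text
clock: 6.15
eef_pos: [580.6, 10.5, 55.0]
tool_rot: [-3.141, -0.002, 0.148]
force: [-0.4, 0.6, 5.7]
width: 18.5
gripper_force: 58.8
```

{"method": "move_arm", "body": {
  "plan": [
    [[0.3,-2,0],[0,0,0],0.1],
    [[0.3,-2,0],[0,0,0],0.1],
    [[0.1,-1,0],[0,0,0],0.1],
    [[0,0,0],[0,0,0],0.1]
  ]
}}

```text
clock: 6.65
eef_pos: [580.6, 10.5, 55.0]
tool_rot: [-3.136, -0.002, 0.151]
force: [-2.3, 11.1, 6.2]
width: 18.7
gripper_force: 59.4
```

{"method": "move_arm", "body": {
  "plan": [
    [[0.3,-2,0],[0,0,0],0.1],
    [[0,0,0],[0,0,0],0.1]
  ]
}}

```text
clock: 6.9
eef_pos: [580.6, 10.5, 55.0]
tool_rot: [-3.134, -0.002, 0.152]
force: [-2.2, 14.0, 6.6]
width: 19.0
gripper_force: 59.8
```

{"method": "move_arm", "body": {
  "plan": [
    [[-0.4,3,0],[0,0,0],0.1],
    [[-0.4,3,0],[0,0,0],0.1],
    [[0,0,0],[0,0,0],0.6],
    [[0,0,0],[0,0,0],0.6],
    [[0,0,0],[0,0,0],0.6],
    [[0,0,0],[0,0,0],0.6]
  ]
}}

```text
clock: 7.65
eef_pos: [579.8, 8.5, 54.2]
tool_rot: [3.142, 0.0, 0.147]
force: [-0.6, -0.0, -0.1]
width: 50.8
gripper_force: 0.0
```

{"method": "move_arm", "body": {
  "plan": [
    [[0,0,15],[0,0,0],0.6],
    [[0,0,35],[0,0,0],0.6],
    [[0,0,45],[0,0,0],0.6],
    [[0,0,45],[0,0,0],0.6],
    [[0,0,45],[0,0,0],0.6],
    [[0,-10,40],[0,0,0],0],
    [[0,-40,10],[0,0,0],0],
    [[0,-45,0],[0,0,0],0],
    [[0,-45,0],[0,0,0],0],
    [[0,-45,0],[0,0,0],0]
  ]
}}

```text
clock: 8.9
eef_pos: [579.7, -177.5, 290.7]
tool_rot: [3.141, -0.001, 0.148]
force: [-0.6, 0.4, 0.0]
width: 0.1
gripper_force: 0.0
```

{"method": "move_arm", "body": {
  "plan": [
    [[0,-45,0],[0,0,0],0],
    [[0,-40,0],[0,0,0],0],
    [[-1,-10,-20],[0,0,0],0],
    [[-1,0,-40],[0,0,0],0],
    [[0,0,-40],[0,0,0],0],
    [[0,0,-15],[0,0,0],0],
    [[0,0,0],[0,0,0],0],
    [[0,0,0],[0,0,0],0]
  ]
}}

```text
clock: 9.9
eef_pos: [579.2, -271.6, 176.3]
tool_rot: [3.14, -0.003, 0.148]
force: [0.1, -0.6, 0.6]
width: -0.1
gripper_force: 0.0
```

Run:
```python
from h import *
s=status.read_state();T=wristT(s);im=cams.get_image("wrist");np.save("w2.npy",T)
t=cams.get_image("top");cv2.imwrite("pics/t2.png",t)
cv2.imwrite("pics/w2.png",np.vstack([im, np.pad(cv2.resize(t[130:230,205:355],(324,216)),((0,0),(0,188),(0,0)))]))
print(s["clock"],s["eef_pos"].round(1),s["tool_rot"].round(3),s["width"],proj("wrist",[577,-272,93],T))
```

```text
9.9 [ 579.2 -271.6  176.3] [ 3.14e+00 -3.00e-03  1.48e-01] -0.0854385838020125 [250.30637184 209.81076921]
```

View pics/w2.png

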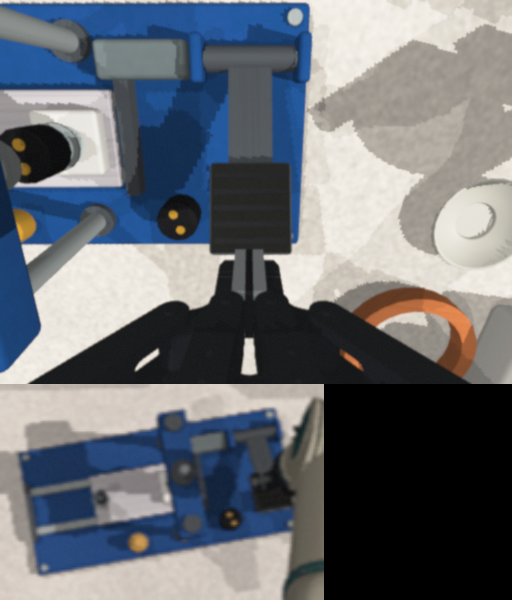

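The wrist view shows the pad at about (251,208), which matches the prediction of (250,210). The inset shows the carriage fully in, with the cap under the ram.

{"method": "move_arm", "body": {
  "plan": [
    [[0,0,-15],[0,0,0],0],
    [[-1,0,-30],[0,0,0],0],
    [[-1,0,-20],[0,0,0],0],
    [[0,0,-8],[0,0,0],0],
    [[0,0,-5],[0,0,0],0],
    [[0,0,-5],[0,0,0],0],
    [[-2,0,-5],[0,0,0],0],
    [[-2,0,-5],[0,0,0],0]
  ]
}}

```text
clock: 11.0
eef_pos: [572.4, -272.1, 81.8]
tool_rot: [3.14, -0.002, 0.147]
force: [-0.2, -1.6, 4.5]
width: 0.2
gripper_force: 2.2
```

{"method": "move_arm", "body": {
  "plan": [
    [[-2,0,-5],[0,0,0],0],
    [[-2,-0.5,-5],[0,0,0],0],
    [[-1.5,-0.5,-5],[0,0,0],0],
    [[-1,0,-5],[0,0,0],0],
    [[0,0,0],[0,0,0],0]
  ]
}}

```text
clock: 11.62
eef_pos: [566.4, -272.9, 61.5]
tool_rot: [3.14, -0.002, 0.147]
force: [1.1, -2.9, 6.0]
width: -0.0
gripper_force: 2.8
```

{"method": "move_arm", "body": {
  "plan": [
    [[-1,0,-4],[0,0,0],0],
    [[-1,0,-4],[0,0,0],0],
    [[0,0,-4],[0,0,0],0],
    [[0,0,-3],[0,0,0],0],
    [[0,0,0],[0,0,0],0]
  ]
}}

```text
clock: 12.25
eef_pos: [564.5, -273.3, 49.1]
tool_rot: [3.139, -0.002, 0.147]
force: [-3.4, -1.1, 23.1]
width: -0.0
gripper_force: 11.6
```

{"method": "move_arm", "body": {
  "plan": [
    [[0,0,-3],[0,0,0],0],
    [[0,0,-2],[0,0,0],0],
    [[0,0,0],[0,0,0],0]
  ]
}}

```text
clock: 12.62
eef_pos: [564.5, -273.4, 48.4]
tool_rot: [3.138, -0.003, 0.147]
force: [-11.3, 3.3, 53.1]
width: -0.1
gripper_force: 26.4
```

{"method": "move_arm", "body": {
  "plan": [
    [[0,0,1.5],[0,0,0],0],
    [[0,0,0],[0,0,0],0],
    [[0,0,0],[0,0,0],0],
    [[0,0,0],[0,0,0],0],
    [[0,0,0],[0,0,0],0],
    [[0,0,0],[0,0,0],0],
    [[0,0,0],[0,0,0],0],
    [[0,0,0],[0,0,0],0]
  ]
}}

```text
clock: 13.62
eef_pos: [564.5, -273.4, 48.6]
tool_rot: [3.139, -0.003, 0.147]
force: [-9.7, 1.3, 43.4]
width: 0.0
gripper_force: 21.8
```

{"method": "move_arm", "body": {
  "plan": [
    [[0,0,2],[0,0,0],0],
    [[0,0,3],[0,0,0],0],
    [[1,0,5],[0,0,0],0],
    [[1,0,6],[0,0,0],0],
    [[1,0,6],[0,0,0],0],
    [[2,0,6],[0,0,0],0],
    [[2,0,6],[0,0,0],0],
    [[2,0,6],[0,0,0],0],
    [[2,0,5],[0,0,0],0],
    [[1,0,3],[0,0,0],0]
  ]
}}

```text
clock: 14.88
eef_pos: [576.0, -271.5, 91.0]
tool_rot: [-3.141, -0.001, 0.148]
force: [3.0, -0.2, 1.7]
width: -0.3
gripper_force: 1.2
```

{"method": "move_arm", "body": {
  "plan": [
    [[1,0,3],[0,0,0],0],
    [[0,0,3],[0,0,0],0],
    [[0,0,3],[0,0,0],0],
    [[0,0,3],[0,0,0],0],
    [[0,0,0],[0,0,0],0]
  ]
}}

```text
clock: 15.5
eef_pos: [575.7, -272.4, 102.7]
tool_rot: [-3.141, 0.001, 0.147]
force: [0.5, 0.1, -0.3]
width: 0.2
gripper_force: 0.0
```

{"method": "move_arm", "body": {
  "plan": [
    [[0,0,15],[0,0,0],0],
    [[0,0,35],[0,0,0],0],
    [[0,0,45],[0,0,0],0],
    [[0,0,45],[0,0,0],0],
    [[0,10,40],[0,0,0],0],
    [[1,40,8],[0,0,0],0],
    [[1,45,0],[0,0,0],0.6],
    [[1,45,0],[0,0,0],0.6],
    [[1,45,0],[0,0,0],0.6],
    [[1,45,0],[0,0,0],0.6]
  ]
}}

```text
clock: 16.75
eef_pos: [581.2, -40.8, 291.9]
tool_rot: [3.141, -0.001, 0.147]
force: [0.9, -0.0, -0.6]
width: 50.9
gripper_force: 0.0
```

{"method": "move_arm", "body": {
  "plan": [
    [[0,40,0],[0,0,0],0.6],
    [[0,12,-20],[0,0,0],0.6],
    [[0,0,-45],[0,0,0],0.6],
    [[0,0,-20],[0,0,0],0.6],
    [[0,0,0],[0,0,0],0.6],
    [[0,0,0],[0,0,0],0.6]
  ]
}}

```text
clock: 17.5
eef_pos: [582.3, 9.8, 207.3]
tool_rot: [3.141, -0.002, 0.147]
force: [0.5, 0.2, -0.0]
width: 51.0
gripper_force: 0.0
```

Run:
```python
from h import *
s=status.read_state();T=wristT(s);im=cams.get_image("wrist");np.save("w3.npy",T)
t=cams.get_image("scene")
cv2.imwrite("pics/w3.png",np.vstack([im, np.pad(cv2.resize(t[150:250,140:310],(367,216)),((0,0),(0,145),(0,0)))]))
print(s["clock"],s["eef_pos"].round(1),s["tool_rot"].round(3),s["width"],proj("wrist",[580.6,9.5,94],T))
```

```text
17.5 [582.3   9.8 207.3] [ 3.141e+00 -2.000e-03  1.470e-01] 51.01960454130765 [250.27090084 196.58793965]
```

View pics/w3.png

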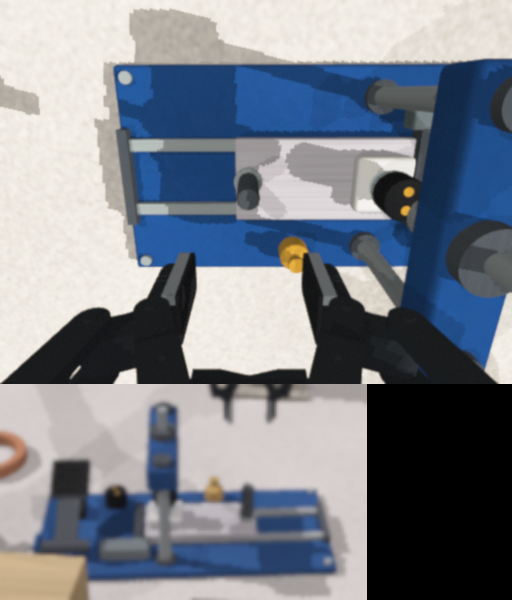

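The handle top is at (248,192), as expected, and the pedal is back up.

{"method": "move_arm", "body": {
  "plan": [
    [[-0.5,0,-15],[0,0,0],0.6],
    [[0,0,-40],[0,0,0],0.6],
    [[0,0,-45],[0,0,0],0.6],
    [[0,0,-35],[0,0,0],0.6],
    [[0,0,-17],[0,0,0],0.6],
    [[0,0,0],[0,0,0],0.6],
    [[0,0,0],[0,0,0],0.1],
    [[0,0,0],[0,0,0],0.1],
    [[0,0,0],[0,0,0],0.1],
    [[0,0,0],[0,0,0],0.1]
  ]
}}

```text
clock: 18.85
eef_pos: [582.0, 10.7, 55.4]
tool_rot: [-3.141, -0.003, 0.148]
force: [-1.6, 2.7, 6.4]
width: 18.6
gripper_force: 58.6
```

{"method": "move_arm", "body": {
  "plan": [
    [[-0.9,6,0],[0,0,0],0.1],
    [[-1.7,12,0],[0,0,0],0.1],
    [[-1.7,12,0],[0,0,0],0.1],
    [[-1.7,12,0],[0,0,0],0.1],
    [[-1.7,12,0],[0,0,0],0.1],
    [[-1.7,12,0],[0,0,0],0.1],
    [[-1.2,8,0],[0,0,0],0.1],
    [[-1.2,8,0],[0,0,0],0.1],
    [[-0.6,4,0],[0,0,0],0.1],
    [[0,0,0],[0,0,0],0.1]
  ]
}}

```text
clock: 20.1
eef_pos: [569.1, 96.0, 55.4]
tool_rot: [3.141, -0.002, 0.148]
force: [-2.6, 1.1, 7.6]
width: 18.6
gripper_force: 58.9
```

{"method": "move_arm", "body": {
  "plan": [
    [[-0.6,4,0],[0,0,0],0.1],
    [[-0.4,3,0],[0,0,0],0.1],
    [[-0.4,3,0],[0,0,0],0.1],
    [[-0.4,3,0],[0,0,0],0.1],
    [[0,0,0],[0,0,0],0.1]
  ]
}}

```text
clock: 20.72
eef_pos: [567.2, 108.4, 55.4]
tool_rot: [3.141, -0.001, 0.147]
force: [-2.3, -0.2, 7.5]
width: 18.8
gripper_force: 58.9
```

{"method": "move_arm", "body": {
  "plan": [
    [[-0.3,2,0],[0,0,0],0.1],
    [[-0.3,2,0],[0,0,0],0.1],
    [[-0.3,2,0],[0,0,0],0.1],
    [[0,0,0],[0,0,0],0.1]
  ]
}}

```text
clock: 21.22
eef_pos: [567.0, 109.6, 55.4]
tool_rot: [3.136, -0.001, 0.144]
force: [-0.8, -9.4, 9.2]
width: 18.8
gripper_force: 59.3
```

{"method": "move_arm", "body": {
  "plan": [
    [[-0.3,2,0],[0,0,0],0.1],
    [[0,0,0],[0,0,0],0.1]
  ]
}}

```text
clock: 21.48
eef_pos: [567.0, 109.6, 55.4]
tool_rot: [3.134, -0.001, 0.143]
force: [-0.5, -13.0, 9.0]
width: 18.6
gripper_force: 59.7
```

Against the outer stop after 100 mm of travel. Now relax, let go, lift and look.

{"method": "move_arm", "body": {
  "plan": [
    [[0.4,-3,0],[0,0,0],0.1],
    [[0.3,-2,0],[0,0,0],0.1],
    [[0,0,0],[0,0,0],0.6],
    [[0,0,0],[0,0,0],0.6],
    [[0,0,0],[0,0,0],0.6],
    [[0,0,0],[0,0,0],0.6],
    [[0,0,15],[0,0,0],0.6],
    [[0,0,35],[0,0,0],0.6],
    [[0,0,45],[0,0,0],0.6],
    [[0,0,40],[0,0,0],0.6]
  ]
}}

```text
clock: 22.72
eef_pos: [566.4, 111.9, 191.4]
tool_rot: [-3.141, -0.002, 0.148]
force: [0.9, 0.5, -0.2]
width: 51.3
gripper_force: 0.0
```

{"method": "move_arm", "body": {
  "plan": [
    [[0,10,20],[0,0,0],0.6],
    [[0,5,0],[0,0,0],0.6],
    [[0,0,0],[0,0,0],0.6],
    [[0,0,0],[0,0,0],0.6]
  ]
}}

```text
clock: 23.22
eef_pos: [565.4, 126.2, 207.6]
tool_rot: [3.141, 0.002, 0.147]
force: [-0.2, -0.3, -0.4]
width: 51.4
gripper_force: 0.0
```

Run:
```python
from h import *
s=status.read_state();T=wristT(s);im=cams.get_image("wrist");np.save("w4.npy",T)
t=cams.get_image("scene")
cv2.imwrite("pics/w4.png",np.vstack([im, np.pad(cv2.resize(t[150:250,140:310],(367,216)),((0,0),(0,145),(0,0)))]))
print(s["clock"],s["eef_pos"].round(1),s["force"].round(1))
for z in(98,108):
  c=[567.0+130*.147,109.6-130*.989,z]; print(z,c,proj("wrist",c,T),proj("scene",c))
print(proj("wrist",[567,109.6,94],T))
```

```text
23.225 [565.4 126.2 207.6] [-0.2 -0.3 -0.4]
98 [586.11, -18.97, 98] [430.35591972 196.33800338] [245.87955692 196.77823827]
108 [586.11, -18.97, 108] [437.0693643  200.31036463] [245.91303304 194.28047671]
[270.32069215 194.89154843]
```

View pics/w4.png

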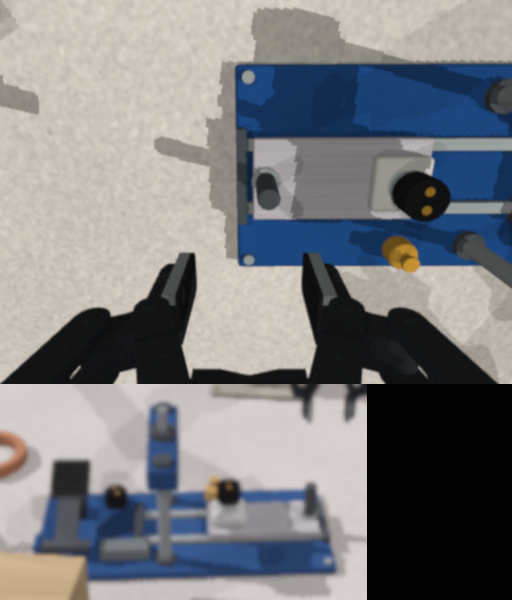

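The sockets are centred at (429,201), which matches the home prediction (u = 430 against 437 if proud). The collar gap is gone, and the carriage is out with the loose items undisturbed.

```bash
python3 -c "
from cell import ctrl
print(ctrl.finish_job())"
```

```text
the job is handed in; nothing more can be done
None
```

The job is handed in at about 23 s: the carriage went in to its stop, the pedal was held down for over a second and eased back up, the cap looks home on the tube in the last picture, and the carriage is back out at its outer stop with the gripper clear.

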